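Close the sensor can and hover it over its pin fixture

ROBOT

A 6-joint arm with a two-finger parallel gripper is mounted at the origin on the work surface. World frame = base frame: x ahead of the robot, y to its left, z up, the work surface at z = 0. Lengths are in mm, angles in degrees, forces in N, time in s.
With the tool pointing down it reaches from about 300 to 875 mm from the base axis. Payload 6.4 kg.
Tool frame: the origin (TCP) lies midway between the tips of the shut fingers; the grasp point (between the pads) lies 19 mm behind it (env.hold_point_z is the distance from the TCP to the grasp point, in mm); y points along the fingers, z is the direction in which the jaws open and shut, and the axes are right-handed (so a half turn about y gives the same grasp; the last joint's range is limited). The gripper opens to 85 mm and grips with 20 to 120 N. Pads are 22 mm wide; open, the fingers measure 114 mm over their backs; the gripper's body (76 mm by 85 mm) begins 54 mm behind the grasp point. The pads swing forward as they close: fully open they stand 13 mm farther back than shut.
Start: joints at [62.206, 10.359, 92.074, -0, 77.567, -11.82], TCP at [158.229, 552.815, 231.288] pointing down, gripper open.
Joint ranges: [-171.53, 171.53], [-51.25, 118.39], [17.06, 147.69], [-65.23, 245.23], [0, 150.52], [-178.68, 178.68]. Speed limits (degrees/s): [147.25, 147.25, 172.46, 180, 180, 180].

INTERFACE

Orientations are given as [roll, pitch, yaw] about the fixed x, y, z axes, in that order (R = Rz(yaw) Ry(pitch) Rx(roll)).
In Python, from bench import env gives the robot as it stands.
- The arm moves only by the tool send_rows, never from a script. Its argument "steps" is a list that holds one entry, the list of rows, each a list of 7 numbers: the shift along the tool's x, y, z in mm, then the turn, a rotation vector about the tool's x, y, z in degrees, then the finger opening in mm, from 0 to 85.4. In form: [[[tx, ty, tz, wx, wy, wz, gripper], ...]]. A call has 1 to 10 rows; each row shifts and turns the commanded pose from where the row before left it, along the tool's axes as they then stand; what a row does not reach is not made up. A row lasts 1/8 s, in which the tool goes at most 62.5 mm and 10.7 degrees, less where a joint would pass 70% of its speed; a pose out of reach is approached as far as the arm can. A call with a gripper value outside its range is refused whole. The fingers move at their own pace and stop on an object; the grip force is fixed at half the most. Time passes only in rows, so rows that do not move let the fingers close. It gives the time, the measured TCP pose, the force and the opening at its end, in the units of the state.
- env.sense(): the state, without advancing time (a new reading comes with each control period).
- env.get_image(name): name is "scene" or "side" or "wrist"; returns the picture (480x640x3 uint8, red, green, blue); there is no depth.
- env.calibration(name): a dict with "mtx" (3x3 intrinsics, pixels), "eye" and "orientation" of the camera in the world. Camera axes: x right, y down, z forward; pixel columns grow to the right and rows downward; lengths in mm; the calibration is good to about 2 mm. A picture is of the moment at which its call begins: read the wrist's pose just before it. calibration takes no time and is no camera call; for the wrist camera it gives the pose at the moment of the call.
- env.job_done(): hands the job in, once; it reports no verdict.
The state is a dict: "clock": time; "joint_positions": joint angles; "dq": joint speeds; "tau": joint torques, N m; "tcp_pos": TCP position; "tool_rot": TCP orientation; "ft_force": force on the tool from outside, world axes, zero at the start; "ft_torque": the same for the moment, N m; "opening": finger opening in mm.
Only numpy, scipy, OpenCV 4.12 (cv2) and the standard library are available. Lean on these libraries where they do the work, as an engineer would, in place of code of your own. Each camera call takes 0.05 s, during which the arm holds its last target.

TASK

Set the loose round lid onto the open sensor can so that it sits seated and level (place it, do not drop it) and let go of it; then grip the can by its round wall, lift it over the rack of circuit boards and, with the lid still seated, stop with it held level about a centimetre above the pin tips of the pin fixture on the other side, the two flange holes over the two pins (either way round). Do not touch the rack or the fixture and leave the jar, mouse and screwdriver alone. Finish while still holding the can there, still and touching nothing but the gripper: do not put it down.

Things in the scene. Friction and masses are not known exactly. Their poses are not given: they have to be found in the camera images.
- housing: Sizes in mm. Open can of bare aluminium, 0.25 kg, loose on the table: round cup of outer diameter 52, wall 6, 45 high over all, on a flat foot flange 110 (x) by 40 (y) by 6 thick with a 13 hole near each end, 43 from the centre along +x and -x. Origin: centre of the underside; z up through the mouth, x along the flange (both ends alike). Lid's disc rests on the rim at z = 45.
- lid: Sizes in mm. Loose aluminium lid, 60 g, upright on the table on the robot's side of the can: plug of diameter 36, 5 deep, below a disc of diameter 46, 4 thick, with a round knob of diameter 16, 18 high on top. Origin: centre of the plug's underside, z up. The plug drops into the can's mouth with 2 play all round; seated, the lid's origin is 40 above the can's.
- fixture: Sizes in mm. Pin fixture fixed to the table: dark steel block 130 (x) by 64 (y) by 20 high with two upright steel pins of diameter 8, 16 high, 43 from the centre along +x and -x; tips 36 above the table. Origin: centre of the underside; x along the line of pins (both ends alike), z up. Stands across the rack from the can, left or right.
- rack: Rack of seven upright green circuit boards on a black base, fixed to the table between the can and the fixture: 280 long (x, roughly away from the robot) by 60 wide (y) by 85 high (mm). Origin: centre of the underside.
- jar: Small closed amber jar, diameter 48 mm, 55 mm high, bystander beyond the work. Origin: centre of the underside.
- mouse: Black computer mouse, 100 by 58 by 32 mm high, bystander beyond the work. Origin: centre of the underside.
- screwdriver: Screwdriver 160 mm long lying on the table, bystander beyond the work; x runs along it. Origin: on its axis line, at the height of the table.
Things that resemble listed ones, but are neither listed nor needed, are in the scene too. What is shaped like the fixture but blue, green or pink is not meant.

How it is judged (in metres and radians):
On the way, in this order (a step that is already met when the one before it is completed fails the run):
1. the lid lies seated and level on the standing can, let go (z of lid in the frame of housing between 0.037 and 0.0422 m and horizontal distance between lid and housing below 0.005 m and angle between the z axis of lid and the z axis of housing, either way round below 0.06 rad and contact force between the fingers and lid below 0.2 N and height (world z) of housing below 0.006 m and angle between housing's own z axis and vertical below 0.05 rad), for 0.2 s.
2. the can, lid seated, is carried over the rack (z of lid in the frame of housing between 0.037 and 0.0422 m and horizontal distance between lid and housing below 0.005 m and angle between the z axis of lid and the z axis of housing, either way round below 0.06 rad and z of housing in the frame of rack above 0.085 m and y of housing in the frame of rack between -0.06 and 0.06 m and x of housing in the frame of rack between -0.18 and 0.18 m), for 0.04 s.
At the end, for the whole second after the job is handed in: Gripper holds the can still (20 mm/s) and level (0.09 rad), underside 3 to 22 mm above the pin tips, within 6 mm of the fixture's centre and 0.1 rad of its line of pins, nothing touching the fixture; lid seated: within 2 mm of its seat height, 5 mm of centre, level to the rim in 0.06 rad (z of lid in the frame of housing between 0.037 and 0.0422 m and horizontal distance between lid and housing below 0.005 m and angle between the z axis of lid and the z axis of housing, either way round below 0.06 rad and z of housing in the frame of fixture between 0.039 and 0.058 m and horizontal distance between housing and fixture below 0.006 m and angle between the x axis of housing and the x axis of fixture, either way round below 0.1 rad and angle between housing's own z axis and vertical below 0.09 rad and contact force between the fingers and housing above 1 N and contact force between fixture and anything else below 0.2 N and linear speed of housing below 0.02 m/s and angular speed of housing below 0.15 rad/s); the arm keeps its last pose, push and grip.
It fails at once if the rack is touched (over 0.5 N) (contact force between rack and anything else above 0.5 N).
It fails at once if the fixture is touched (over 0.5 N) (contact force between fixture and anything else above 0.5 N).
It fails at once if the lid is dropped: let go over the can more than 10 mm above its seat (z of lid in the frame of housing above 0.05 m and horizontal distance between lid and housing below 0.03 m and contact force between the fingers and lid below 0.02 N).
It fails at once if the can tips over 0.4 rad (angle between housing's own z axis and vertical above 0.4 rad).
It fails at once if the jar, mouse or screwdriver is moved over 20 mm (distance of any of jar, mouse, screwdriver from where it was at the start of the episode above 0.02 m).
It also fails if it takes over 67 s, if anything falls off the work surface, if the arm or the gripper's body presses on something with over 40 N, if the wrist force passes 120 N, or if a joint passes its speed limit or range.

## Working session

There is one attempt and no reset: what is moved stays moved. The work goes in short steps, Python scripts to look and compute and a tool call to move; the robot and the scene stay as the last step left them, time stands still between calls to the robot, and variables do not carry over. Pictures are saved under pics/ and viewed, and the job is handed in when it is done.

Besides the shell and the picture viewer there is one more tool, called by a JSON object that holds its "fn" and its "kwargs", one argument or row to a line. send_rows: Moves the arm, as the interface text tells. Its arguments: {"type":"object","properties":{"steps":{"type":"array","items":{"type":"array","items":{"type":"array","items":{"type":"number"}}}}},"required":["steps"]}

```bash
ls; mkdir -p pics
cat > h.py <<'E'
import numpy as np, cv2
from bench import env
def shot(n,f):
    im=env.get_image(n); cv2.imwrite('pics/'+f,im[:,:,::-1]); return im
E
python3 - <<'E'
from h import *
np.set_printoptions(precision=4,suppress=True)
for n in ("scene","side","wrist"):
    c=env.calibration(n); print(n,c)
    shot(n,n+'0.png')
print(env.sense())
E
```

```text
pics
scene {'mtx': array([[479.498 ,   0.    , 319.7427],
       [  0.    , 479.498 , 248.3459],
       [  0.    ,   0.    ,   1.    ]]), 'eye': array([1196.5217,   48.1626,  969.9941]), 'orientation': array([-148.4282,    0.5955,   86.1088])}
side {'mtx': array([[454.0468,   0.    , 320.4716],
       [  0.    , 454.0468, 238.2869],
       [  0.    ,   0.    ,   1.    ]]), 'eye': array([ 337.3133, -541.7999,  636.8783]), 'orientation': array([-131.9018,   -0.8071,  -24.2225])}
wrist {'mtx': array([[380.2107,   0.    , 316.9384],
       [  0.    , 380.2107, 243.9437],
       [  0.    ,   0.    ,   1.    ]]), 'eye': array([ 88.4811, 571.9753, 374.1559]), 'orientation': array([163.4964,   0.1158,  73.9979])}
{'clock': 0.15, 'joint_positions': array([ 62.2059,  10.3936,  92.1162,   0.0005,  77.5683, -11.8189]), 'dq': array([ 0.0008, -0.0615, -0.1308,  0.0322, -0.0359, -0.035 ]), 'tau': array([  0.0013, -44.5271, -35.1691,  -0.0003,   0.0059,  -0.    ]), 'tcp_pos': array([158.0265, 552.4344, 230.596 ]), 'tool_rot': array([-90.0763,   0.0165, -15.9754]), 'ft_force': array([-0.7   , -0.1122, -0.3508]), 'ft_torque': array([0.0052, 0.0041, 0.0347]), 'opening': 85.42070377387921}
```

View pics/scene0.png

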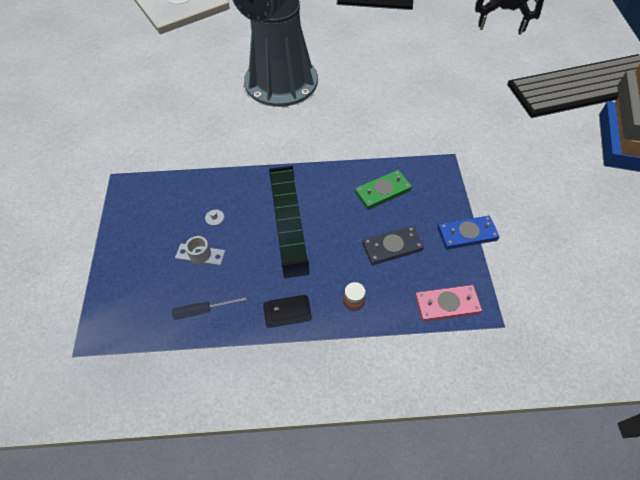

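View pics/side0.png

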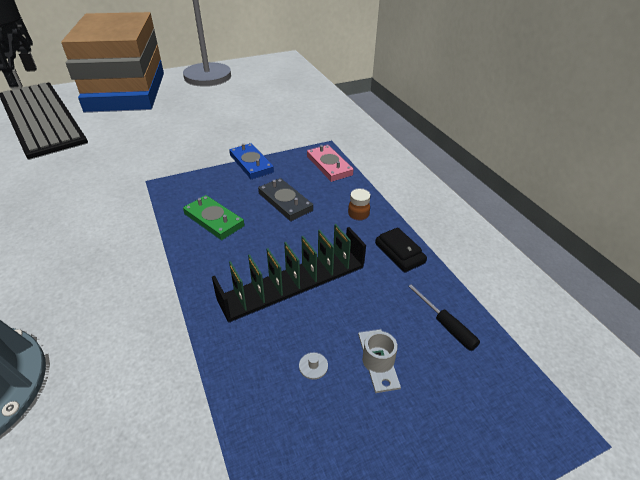

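View pics/wrist0.png

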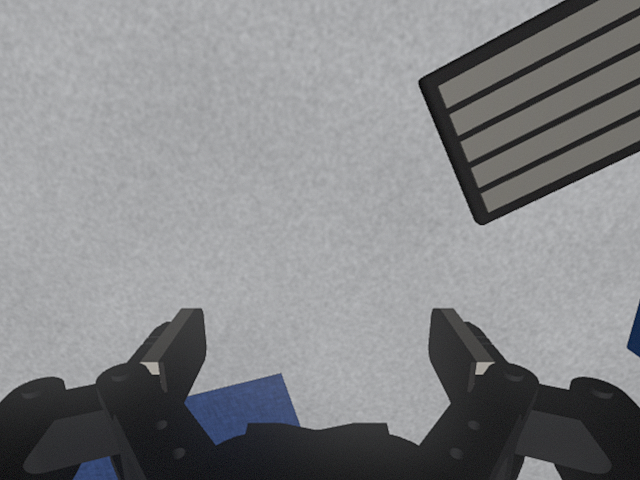

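Run:
```python
import cv2,numpy as np
s=cv2.imread('pics/scene0.png');d=cv2.imread('pics/side0.png')
a=[s[195:275,160:260],s[160:275,350:450],d[320:400,280:420],d[170:230,240:330]]
a=[cv2.resize(x,(400,300),interpolation=cv2.INTER_CUBIC) for x in a]
cv2.imwrite('pics/crop0.png',np.vstack([np.hstack(a[:2]),np.hstack(a[2:])]))
```

```text
(no output)
```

View pics/crop0.png

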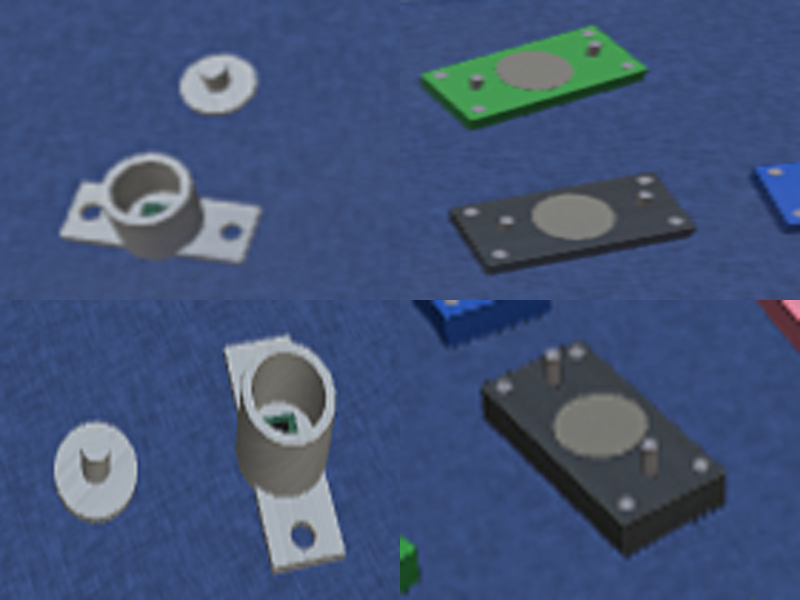

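The crops show the lid at scene pixel (214,216). The jar's white cap at (354,290) is the only thing that could be mistaken for it. The can is at (198,250). The fixture is the dark one at (393,244), not the green (383,188), blue (468,231) or pink (449,302) lookalikes. Next I'll measure roughly from both fixed cameras.

```bash
cat >> h.py <<'E'
from scipy.spatial.transform import Rotation as Ro
def rot(o): return Ro.from_euler('xyz',o,degrees=True).as_matrix()
def ray(c,p):
    p=np.atleast_2d(np.array(p,float)); K=c['mtx']
    d=np.c_[(p[:,0]-K[0,2])/K[0,0],(p[:,1]-K[1,2])/K[1,1],np.ones(len(p))]
    return d@rot(c['orientation']).T
def onz(c,p,z):
    d=ray(c,p); e=np.array(c['eye']); return e+d*((z-e[2])/d[:,2])[:,None]
def proj(c,P):
    q=(np.atleast_2d(P)-c['eye'])@rot(c['orientation']); K=c['mtx']
    return np.c_[K[0,0]*q[:,0]/q[:,2]+K[0,2],K[1,1]*q[:,1]/q[:,2]+K[1,2]]
def blob(mask,near):
    n,l,s,c=cv2.connectedComponentsWithStats(mask.astype(np.uint8)*255)
    i=min((i for i in range(1,n) if s[i,4]>60),key=lambda i:np.hypot(*(c[i]-near)))
    m=(l==i).astype(np.uint8)*255
    return max(cv2.findContours(m,cv2.RETR_EXTERNAL,cv2.CHAIN_APPROX_NONE)[0],key=len),s[i],c[i]
E
python3 - <<'E'
from h import *
np.set_printoptions(precision=1,suppress=True)
im={n:cv2.cvtColor(cv2.imread('pics/%s0.png'%n),cv2.COLOR_BGR2HSV) for n in('scene','side')}
C={n:env.calibration(n) for n in im}
# light grey aluminium: low saturation, on blue mat
near={'scene':dict(lid=(214,216),can=(198,250),fix=(393,244),rack=(290,230),),'side':dict(lid=(313,365),can=(380,360),fix=(286,198),rack=(290,280))}
for n in im:
    H,S,V=cv2.split(im[n]); mat=(H>100)&(H<130)&(S>90)&(V>50)
    al=(S<70)&(V>80); 
    for k in('lid','can'):
        ct,s,c=blob(al,near[n][k]); print(n,k,s,c)
        if k=='lid':
            e=cv2.fitEllipse(ct); print(' ellipse',e, onz(C[n],e[0],7))
        else:
            hull=cv2.convexHull(ct)
            g=onz(C[n],ct[:,0,:],6); print(' ext',g.min(0),g.max(0)); 
    dk=~mat&(V<75)&(S<80)
    ct,s,c=blob(dk,near[n]['fix']); print(n,'fix',s); r=cv2.minAreaRect(onz(C[n],ct[:,0,:],20)[:,:2].astype(np.float32)); print(r)
# pins/disc by pixel, scene
print('disc scene',onz(C['scene'],[(350+574/4-100+0,0)],20)[:0])
print('rack base corners scene', onz(C['scene'],[(270,170),(293,168),(284,276),(309,273)],0))
print('jar',onz(C['scene'],[355,290],55),'mouse',onz(C['scene'],[288,311],30),'sd',onz(C['scene'],[(174,311),(246,299)],10))
E
```

```text
scene lid [205 209  19  17 243] [214.2 217.3]
 ellipse ((214.15980529785156, 217.24502563476562), (15.376666069030762, 18.732709884643555), 72.55013275146484) [[ 496.4 -174.8    7. ]]
scene can [175 236  51  30 837] [199.6 252. ]
 ext [ 547.4 -261.6    6. ] [ 632.8 -144.9    6. ]
scene fix [363 240  61  25 212]
((617.3103637695312, 247.76136779785156), (66.42413330078125, 130.57321166992188), 13.70103645324707)
side lid [299 352  29  28 617] [313.1 365.4]
 ellipse ((313.0914611816406, 365.4282531738281), (26.035598754882812, 28.456253051757812), 88.5843734741211) [[ 499.1 -175.4    7. ]]
side can [ 358  329   43   64 1617] [380.4 359.2]
 ext [ 566.8 -264.2    6. ] [ 644.9 -146.8    6. ]
side fix [259 179  54  42 778]
((608.9461669921875, 238.50599670410156), (72.56092834472656, 146.2721405029297), 13.903132438659668)
disc scene []
rack base corners scene [[348.8 -36.1   0. ]
 [346.6  24.9   0. ]
 [669.3  -8.3  -0. ]
 [665.7  49.4   0. ]]
jar [[744.  144.5  55. ]] mouse [[770.9  -0.5  30. ]] sd [[ 743.8 -249.9   10. ]
 [ 726.3  -93.3   10. ]]
```

{"fn": "send_rows", "kwargs": {
  "steps": [
    [[36,0,-38,0,0,0,85],[36,0,-38,0,0,0,85],[36,0,-38,0,0,0,85],[36,0,-38,0,0,0,85],[36,0,-38,0,0,0,85],[36,0,-38,0,0,0,85],[36,0,-38,0,0,0,85],[36,0,-38,0,0,0,85],[36,0,-38,0,0,0,85],[36,0,-38,0,0,0,85]]
  ]
}}

```text
clock: 1.4
tcp_pos: [400.2, 86.8, 231.4]
tool_rot: [-90.0, -0.0, -16.0]
ft_force: [0.9, 0.1, 0.3]
opening: 84.8
```

{"fn": "send_rows", "kwargs": {
  "steps": [
    [[36,0,-38,0,0,0,85],[36,0,-38,0,0,0,85],[36,0,-38,0,0,0,85],[36,0,-38,0,0,0,85],[36,0,-38,0,0,0,85],[30,0,-38,0,0,0,85],[0,0,0,0,0,0,50],[0,0,0,0,0,0,50]]
  ]
}}

```text
clock: 2.4
tcp_pos: [538.4, -188.1, 230.6]
tool_rot: [-90.0, 0.1, -16.0]
ft_force: [-0.6, 0.0, 0.1]
opening: 51.8
```

{"fn": "send_rows", "kwargs": {
  "steps": [
    [[0,0,0,0,9,0,50],[0,0,0,0,9,0,50],[0,0,0,0,9,0,50],[0,0,0,0,9,0,50],[0,0,0,0,9,0,50],[0,0,0,0,9,0,50],[0,0,0,0,9,0,50],[0,0,0,0,9,0,50],[0,0,0,0,2,0,50],[0,0,0,0,0,0,50]]
  ]
}}

```text
clock: 3.65
tcp_pos: [538.8, -187.7, 231.4]
tool_rot: [-90.0, -0.0, -89.8]
ft_force: [0.7, 0.6, -0.4]
opening: 50.0
```

Run:
```python
from h import *
s=env.sense(); print(s['clock'],s['tcp_pos'],s['tool_rot'],s['opening'])
print(env.calibration('wrist'))
shot('wrist','w1.png')
```

```text
3.65 [ 538.78750609 -187.7308822   231.44630037] [-8.99921150e+01 -7.04274789e-04 -8.97885441e+01] 49.97977606793674
{'mtx': array([[380.21074824,   0.        , 316.93837048],
       [  0.        , 380.21074824, 243.94369083],
       [  0.        ,   0.        ,   1.        ]]), 'eye': array([ 538.40316229, -115.89417309,  375.09631663]), 'orientation': array([ 1.63458518e+02, -4.49313223e-03,  1.83254507e-01])}
```

View pics/w1.png

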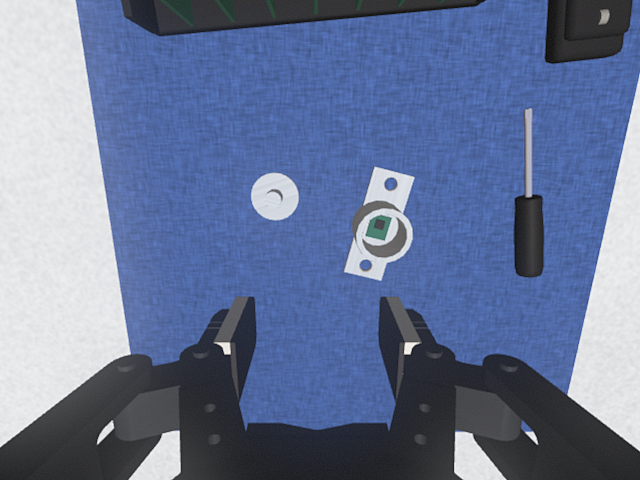

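```bash
cat > m1.py <<'E'
from h import *
import sys
np.set_printoptions(precision=2,suppress=True)
def circ(P):
    A=np.c_[2*P[:,:2],np.ones(len(P))]; s=np.linalg.lstsq(A,(P[:,:2]**2).sum(1),rcond=None)[0]
    return s[:2],np.sqrt(s[2]+s[0]**2+s[1]**2)
def holes_al(im,mask):
    pass
if __name__=='__main__':
    c=env.calibration('wrist'); im=cv2.imread('pics/w1.png'); hsv=cv2.cvtColor(im,cv2.COLOR_BGR2HSV); H,S,V=cv2.split(hsv)
    mask=(S<75)&(V>120)
    cv2.imwrite('pics/m1.png',np.hstack([cv2.resize((mask*255).astype(np.uint8)[150:300,230:430],None,fx=2,fy=2), cv2.resize(V[150:300,230:430],None,fx=2,fy=2)]))
    ct,s,cc=blob(mask,(275,196)); e=cv2.fitEllipse(ct); print('lid',s,e)
    P=onz(c,ct[:,0,:],9); print('lid c',circ(P))
    M=(mask*255).astype(np.uint8)
    cts,h=cv2.findContours(M,cv2.RETR_CCOMP,cv2.CHAIN_APPROX_NONE)
    for i,k in enumerate(cts):
        if len(k)>15:
            x=k[:,0,:].mean(0)
            if 330<x[0]<430 and 150<x[1]<300: print(len(k),h[0][i][3],x, 'z6',circ(onz(c,k[:,0,:],6)),'z45',circ(onz(c,k[:,0,:],45)))
E
python3 m1.py
```

```text
lid [ 251  172   48   49 1800] ((274.5417785644531, 195.95999145507812), (46.7733039855957, 47.86994934082031), 129.72354125976562)
lid c (array([ 497.62, -176.91]), np.float64(22.96701251278053))
362 -1 [380.99 221.28] z6 (array([ 600.59, -208.11]), np.float64(41.45645579906633)) z45 (array([ 594.02, -198.39]), np.float64(37.07568645754207))
33 17 [365.18 264.7 ] z6 (array([ 588.49, -247.89]), np.float64(6.349719620239335)) z45 (array([ 583.2 , -233.96]), np.float64(5.678734691518864))
126 17 [387.77 241.63] z6 (array([ 607.62, -219.05]), np.float64(18.855001493849734)) z45 (array([ 600.31, -208.17]), np.float64(16.86256362412802))
78 17 [378.41 227.33] z6 (array([ 600.22, -208.16]), np.float64(12.458196617092211)) z45 (array([ 593.7 , -198.44]), np.float64(11.14171924971196))
37 17 [390.3  183.59] z6 (array([ 609.6 , -164.54]), np.float64(6.338820399699068)) z45 (array([ 602.08, -159.42]), np.float64(5.668987208857499))
```

View pics/m1.png

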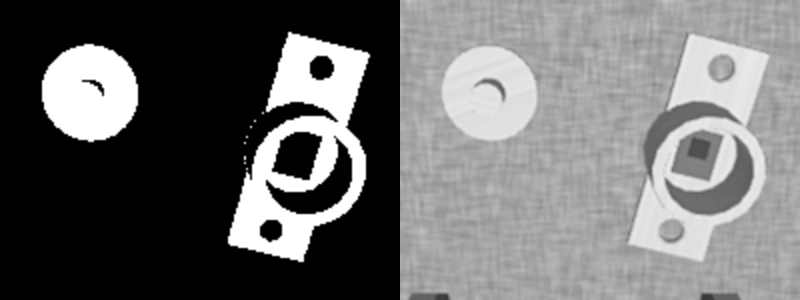

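{"fn": "send_rows", "kwargs": {
  "steps": [
    [[-6,0,-20,0,0,0,40],[-5,10,-21,0,0,0,40],[0,40,0,0,0,0,40],[0,45,0,0,0,0,40],[0,45,0,0,0,0,40],[0,0,0,0,0,0,40],[0,0,0,0,0,0,40]]
  ]
}}

```text
clock: 4.58
tcp_pos: [498.9, -178.1, 92.9]
tool_rot: [-89.9, -0.1, -89.9]
ft_force: [0.0, 0.1, -0.5]
opening: 40.0
```

Run:
```python
from h import *
from m1 import circ
np.set_printoptions(precision=2,suppress=True)
s=env.sense(); print(s['clock'],s['tcp_pos'],s['tool_rot'],s['opening'])
c=env.calibration('wrist')
im=shot('wrist','w2.png')
hsv=cv2.cvtColor(im,cv2.COLOR_RGB2HSV); H,S,V=cv2.split(hsv)
p=proj(c,[497.6,-176.9,9])[0]; print(p)
ct,st,cc=blob((S<75)&(V>120),p); print(st,'disc',circ(onz(c,ct[:,0,:],9)),circ(onz(c,ct[:,0,:],7)))
```

```text
4.575 [ 498.88 -178.11   92.9 ] [-89.91  -0.06 -89.92] 40.04984925506223
[314.95 248.49]
[ 278  212   75   72 4025] disc (array([ 497.57, -176.75]), np.float64(23.064174059595658)) (array([ 497.56, -177.37]), np.float64(23.26697953022939))
```

View pics/w2.png

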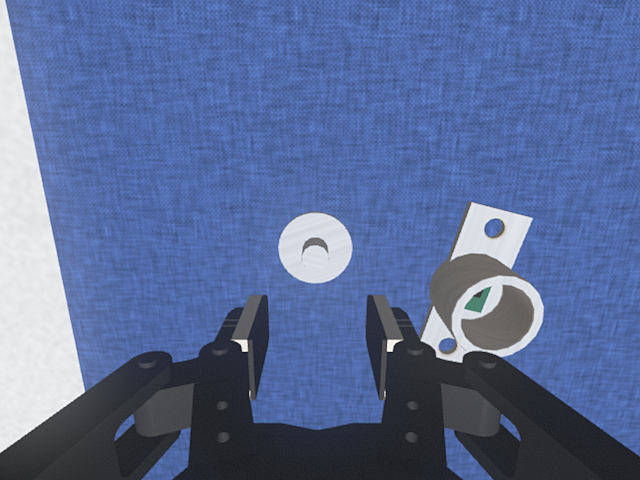

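{"fn": "send_rows", "kwargs": {
  "steps": [
    [[-1,30,-1,0,0,0,40],[0,30,0,0,0,0,40],[0,12,0,0,0,0,40],[0,5,0,0,0,0,40],[0,0,0,0,0,0,40],[0,0,0,0,0,0,40]]
  ]
}}

```text
clock: 5.38
tcp_pos: [497.7, -177.1, 15.4]
tool_rot: [-89.9, -0.1, -90.0]
ft_force: [-0.5, -0.4, 0.1]
opening: 39.9
```

Run:
```python
from h import *
np.set_printoptions(precision=2,suppress=True)
s=env.sense(); print(s['clock'],s['tcp_pos'],s['tool_rot'],s['opening'])
im=shot('wrist','w3.png')
print(env.sense()['tcp_pos'])
```

```text
5.375 [ 497.74 -177.1    15.4 ] [-89.9   -0.06 -89.97] 39.93782578844951
[ 497.61 -177.03   15.28]
```

View pics/w3.png

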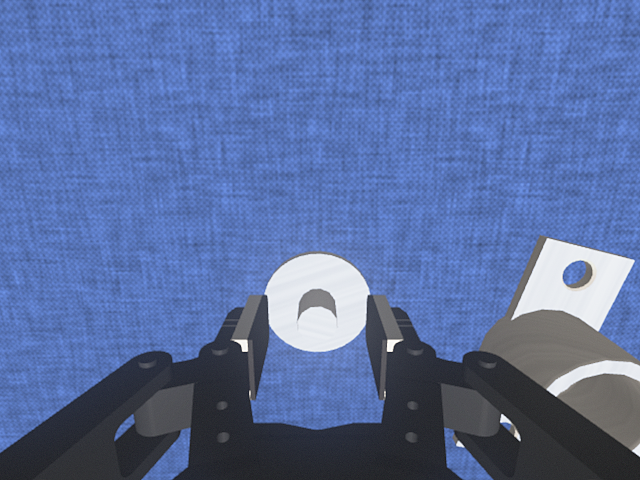

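{"fn": "send_rows", "kwargs": {
  "steps": [
    [[0,3,0,0,0,0,40],[0,0,0,0,0,0,30],[0,0,0,0,0,0,20],[0,0,0,0,0,0,10],[0,0,0,0,0,0,5],[0,0,0,0,0,0,5],[0,0,0,0,0,0,5],[0,0,0,0,0,0,5]]
  ]
}}

```text
clock: 6.42
tcp_pos: [497.0, -176.7, 11.5]
tool_rot: [-90.0, -0.0, -90.0]
ft_force: [0.2, 0.8, 5.4]
opening: 13.4
```

Run:
```python
from h import *
np.set_printoptions(precision=2,suppress=True)
s=env.sense(); print(s['clock'],s['tcp_pos'],s['tool_rot'],s['opening'],s['ft_force'])
im=shot('wrist','w4.png')
```

```text
6.425 [ 497.03 -176.67   11.49] [-89.99  -0.01 -89.97] 13.42067311889516 [0.2  0.8  5.37]
```

View pics/w4.png

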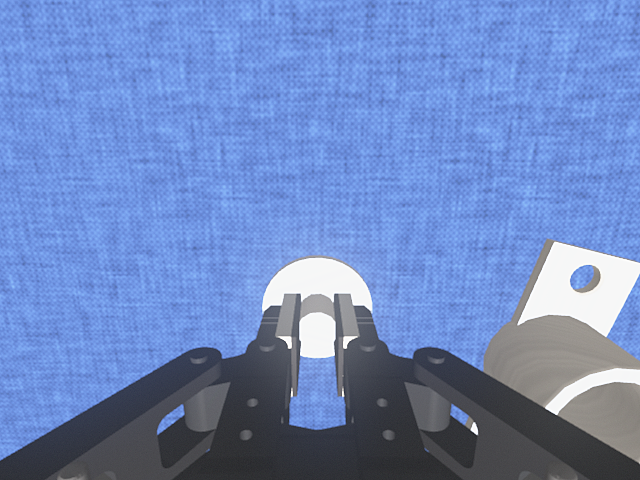

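{"fn": "send_rows", "kwargs": {
  "steps": [
    [[0,-5,0,0,0,0,5],[0,-15,0,0,0,0,5],[0,-30,0,0,0,0,5],[0,-30,0,0,0,0,5],[0,-20,0,0,0,0,5],[0,0,0,0,0,0,5],[0,0,0,0,0,0,5]]
  ]
}}

```text
clock: 7.35
tcp_pos: [496.4, -176.3, 110.8]
tool_rot: [-90.0, 0.0, -90.0]
ft_force: [-0.1, 0.5, -0.7]
opening: 13.3
```

Run:
```python
from h import *
np.set_printoptions(precision=2,suppress=True)
s=env.sense(); print(s['clock'],s['tcp_pos'],s['tool_rot'],s['opening'],s['ft_force'])
im=shot('wrist','w5.png')
im=shot('side','s5.png')
```

```text
7.35 [ 496.44 -176.31  110.83] [-90.04   0.02 -89.97] 13.303938770423846 [-0.06  0.53 -0.73]
```

View pics/w5.png

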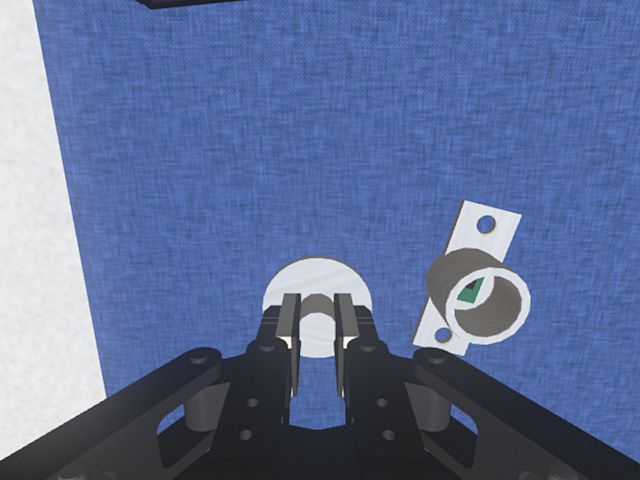

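View pics/s5.png

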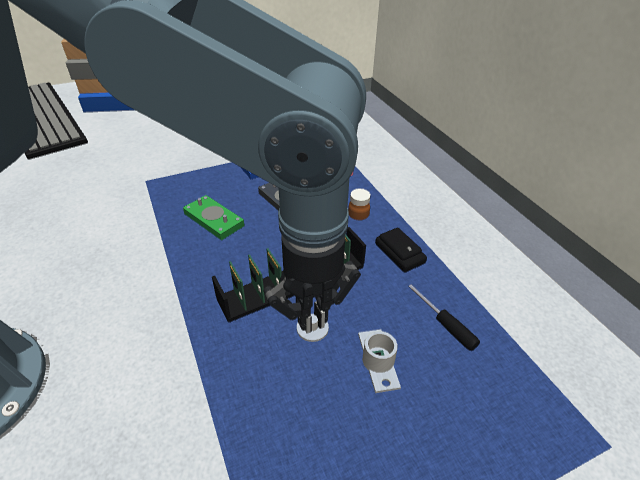

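```bash
cat > m2.py <<'E'
from h import *
from m1 import circ
np.set_printoptions(precision=2,suppress=True)
def lidheld(im,c,tcp,zt):
    H,S,V=cv2.split(cv2.cvtColor(im,cv2.COLOR_RGB2HSV))
    al=(S<75)&(V>120)
    p=proj(c,[tcp[0],tcp[1]+23*0.8,zt])[0]
    ct,st,_=blob(al,p); P=ct[:,0,:]
    return P
if __name__=='__main__':
    im=cv2.imread('pics/w5.png')[:,:,::-1].copy(); c=env.calibration('wrist'); t=env.sense()['tcp_pos']
    P=lidheld(im,c,t,108)
    print(P.min(0),P.max(0))
    Q=P[(P[:,1]<300)&((P[:,1]<290))]
    for z in (106,108,110):
        g=onz(c,Q,z); print(z,circ(g), 'tcp',t)
        g=g[np.abs(np.hypot(*(g[:,:2]-circ(g)[0]).T)-circ(g)[1])<1]; print(circ(g),len(g))
    H,S,V=cv2.split(cv2.cvtColor(im,cv2.COLOR_RGB2HSV)); M=((S<75)&(V>120)).astype(np.uint8)*255
    cts,h=cv2.findContours(M,cv2.RETR_CCOMP,cv2.CHAIN_APPROX_NONE)
    for i,k in enumerate(cts):
        x=k[:,0,:].mean(0)
        if len(k)>20 and 400<x[0]<540 and 190<x[1]<360: print(len(k),h[0][i][3],x,circ(onz(c,k[:,0,:],6)),circ(onz(c,k[:,0,:],45)))
    cv2.imwrite('pics/m2.png',cv2.resize(np.vstack([M[190:370,250:540],V[190:370,250:540]]),None,fx=1.6,fy=1.6))
E
python3 m2.py
```

```text
[262 258] [371 313]
106 (array([ 495.92, -177.54]), np.float64(23.545958379061087)) tcp [ 496.13 -176.13  110.19]
(array([ 495.92, -177.54]), np.float64(23.545958379061087)) 125
108 (array([ 495.92, -176.55]), np.float64(23.227594274169615)) tcp [ 496.13 -176.13  110.19]
(array([ 495.92, -176.55]), np.float64(23.227594274169615)) 125
110 (array([ 495.93, -175.56]), np.float64(22.909230169286023)) tcp [ 496.13 -176.13  110.19]
(array([ 495.93, -175.56]), np.float64(22.909230169286023)) 125
346 -1 [468.78 313.43] (array([ 608.95, -229.84]), np.float64(34.47778478469254)) (array([ 591.22, -210.11]), np.float64(29.05409104252327))
46 27 [442.89 334.87] (array([ 587.83, -247.05]), np.float64(6.385735317552249)) (array([ 573.42, -224.61]), np.float64(5.38119651390407))
182 27 [490.15 309.41] (array([ 619.91, -226.71]), np.float64(21.160354127886933)) (array([ 600.46, -207.48]), np.float64(17.83162285984635))
74 27 [471.38 290.32] (array([ 604.39, -211.62]), np.float64(8.740710894932695)) (array([ 587.37, -194.76]), np.float64(7.365711332765929))
216 -1 [481.86 230.83] (array([ 607.28, -169.08]), np.float64(21.310299602267694)) (array([ 589.81, -158.91]), np.float64(17.95798044029211))
54 68 [485.83 223.76] (array([ 608.66, -163.83]), np.float64(6.325003291211114)) (array([ 590.98, -154.49]), np.float64(5.330018231032968))
```

View pics/m2.png

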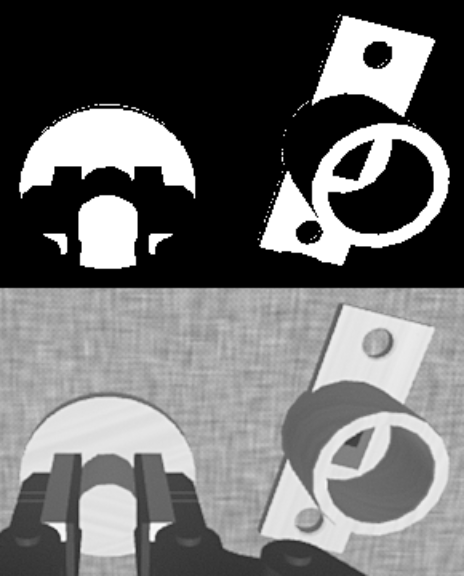

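{"fn": "send_rows", "kwargs": {
  "steps": [
    [[6,0,20,0,0,0,5],[8,0,30,0,0,0,5],[8,0,30,0,0,0,5],[7.5,0,22.5,0,0,0,5],[0,0,0,0,7.1,0,5],[0,0,0,0,7.1,0,5],[0,20,0,0,0,0,5],[0,5,0,0,0,0,5],[0,0,0,0,0,0,5],[0,0,0,0,0,0,5]]
  ]
}}

```text
clock: 8.7
tcp_pos: [599.6, -206.2, 86.4]
tool_rot: [-90.0, -0.0, -104.1]
ft_force: [-0.6, -0.3, -0.6]
opening: 13.1
```

Run:
```python
from h import *
np.set_printoptions(precision=2,suppress=True)
s=env.sense(); print(s['clock'],s['tcp_pos'],s['tool_rot'],s['opening'],s['ft_force'])
c=env.calibration('wrist');print(c['eye'],c['orientation'])
im=shot('wrist','w6.png')
im=shot('side','s6.png')
im=shot('scene','c6.png')
for n in ('side','scene'): print(proj(env.calibration(n),[598.6,-205.6,45]))
cv2.imwrite('pics/cr6.png',np.hstack([cv2.resize(cv2.imread('pics/s6.png')[280:400,320:440],(400,400),interpolation=2),cv2.resize(cv2.imread('pics/c6.png')[180:280,150:250],(400,400),interpolation=2)]))
```

```text
8.7 [ 599.55 -206.16   86.41] [ -89.98   -0.   -104.14] 13.141132376146107 [-0.61 -0.34 -0.58]
[ 617.09 -136.48  230.05] [163.45  -0.02 -14.17]
[[379.79 344.79]]
[[195.21 244.97]]
```

View pics/w6.png

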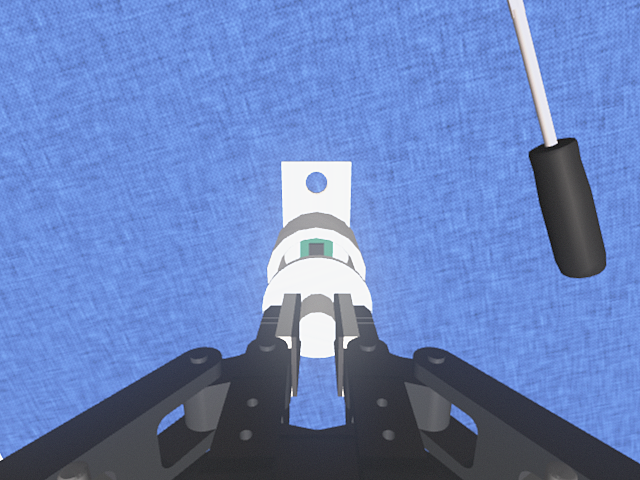

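View pics/cr6.png

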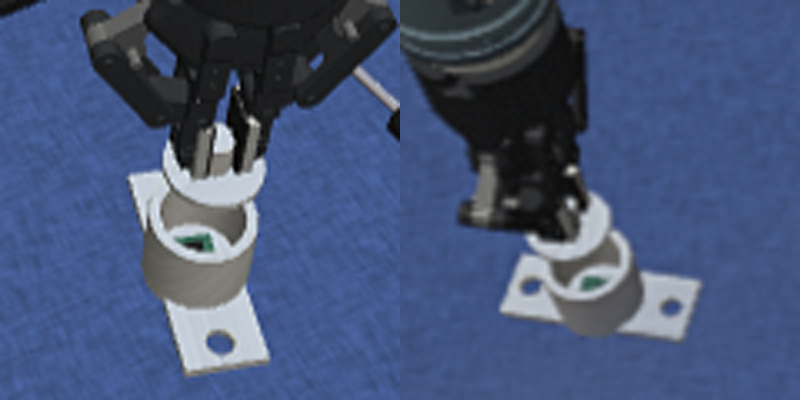

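Run:
```python
from h import *
from m1 import circ
np.set_printoptions(precision=2,suppress=True)
c=env.calibration('wrist'); t=env.sense(); print(t['tcp_pos'])
im=cv2.imread('pics/w6.png'); hsv=cv2.cvtColor(im,cv2.COLOR_BGR2HSV);H,S,V=cv2.split(hsv)
M=((S<75)&(V>120)).astype(np.uint8)*255
R=rot(t['tool_rot']); tc=t['tcp_pos']
tf=lambda P:(P-tc)@R
cts,h=cv2.findContours(M,cv2.RETR_CCOMP,cv2.CHAIN_APPROX_NONE)
for i,k in enumerate(cts):
    x=k[:,0,:].mean(0)
    if len(k)>20 and 250<x[0]<390 and 150<x[1]<370:
        g=circ(onz(c,k[:,0,:],6)); print(len(k),h[0][i][3],x,g,'tool',tf(np.r_[g[0],6]))
# rim outer upper arc: sides between rows 255-275
cv2.imwrite('pics/m6.png',cv2.resize(np.hstack([V[150:370,250:390],M[150:370,250:390]]),None,fx=2.6,fy=2.6))
for P in [(317,161),(282,162),(351,162)]: print(tf(onz(c,P,6)[0]))
```

```text
[ 599.76 -206.25   86.9 ]
1042 -1 [317.34 293.3 ] (array([ 597.01, -219.42]), np.float64(49.917653479669205)) tool [13.42 80.9   0.47]
114 17 [316.23 246.13] (array([ 599.74, -204.91]), np.float64(8.353088296017132)) tool [-1.31 80.9  -0.43]
61 17 [315.87 181.75] (array([ 609.91, -164.26]), np.float64(6.332638400173436)) tool [-43.22  80.89  -0.51]
[-55.2   80.88   0.09]
[-54.65  80.86 -20.17]
[-54.62  80.91  19.77]
```

View pics/m6.png

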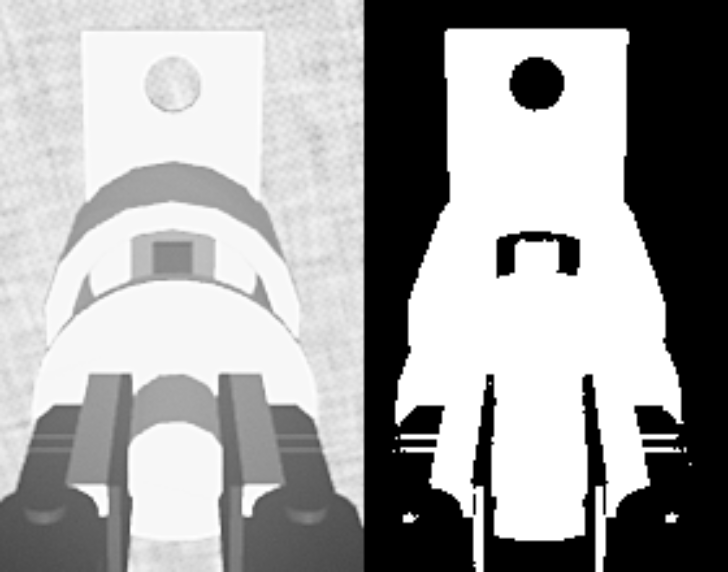

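{"fn": "send_rows", "kwargs": {
  "steps": [
    [[0,10,0,0,0,0,5],[0,10,0,0,0,0,5],[0,5,0,0,0,0,5],[0,3,0,0,0,0,5],[0,2,0,0,0,0,5],[0,0,0,0,0,0,5]]
  ]
}}

```text
clock: 9.6
tcp_pos: [599.4, -206.1, 56.3]
tool_rot: [-90.0, -0.0, -104.2]
ft_force: [-0.0, -0.7, -0.8]
opening: 13.3
```

Run:
```python
from h import *
np.set_printoptions(precision=2,suppress=True)
s=env.sense(); print(s['clock'],s['tcp_pos'],s['tool_rot'],s['opening'],s['ft_force'])
im=shot('wrist','w7.png')
im=shot('side','s7.png')
im=shot('scene','c7.png')
cv2.imwrite('pics/cr7.png',np.hstack([cv2.resize(cv2.imread('pics/s7.png')[280:400,320:440],(400,400),interpolation=2),cv2.resize(cv2.imread('pics/c7.png')[180:280,150:250],(400,400),interpolation=2)]))
```

```text
9.6 [ 599.44 -206.09   56.32] [ -90.     -0.   -104.17] 13.34059474102136 [-0.01 -0.7  -0.84]
```

View pics/cr7.png

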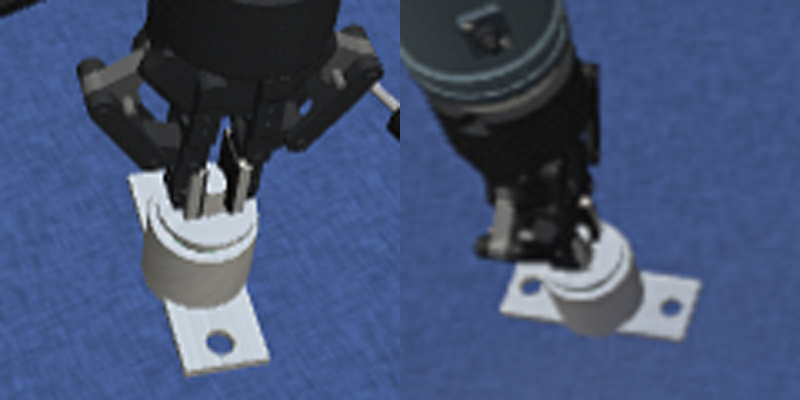

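{"fn": "send_rows", "kwargs": {
  "steps": [
    [[0,1.5,0,0,0,0,5],[0,1,0,0,0,0,5],[0,1,0,0,0,0,5],[0,0,0,0,0,0,5],[0,0,0,0,0,0,5]]
  ]
}}

```text
clock: 10.38
tcp_pos: [599.4, -206.0, 52.8]
tool_rot: [-90.0, 0.0, -104.2]
ft_force: [-0.2, 0.8, -0.8]
opening: 13.4
```

{"fn": "send_rows", "kwargs": {
  "steps": [
    [[0,0.5,0,0,0,0,5],[0,0.5,0,0,0,0,5],[0,0,0,0,0,0,5],[0,0,0,0,0,0,5]]
  ]
}}

```text
clock: 10.88
tcp_pos: [599.4, -206.1, 51.8]
tool_rot: [-90.0, 0.0, -104.2]
ft_force: [0.6, -0.2, -1.7]
opening: 13.3
```

{"fn": "send_rows", "kwargs": {
  "steps": [
    [[0,0.5,0,0,0,0,5],[0,0.5,0,0,0,0,5],[0,0,0,0,0,0,5],[0,0,0,0,0,0,5]]
  ]
}}

```text
clock: 11.38
tcp_pos: [599.5, -206.1, 51.5]
tool_rot: [-90.0, -0.0, -104.2]
ft_force: [-1.3, 1.3, 4.2]
opening: 13.0
```

Run:
```python
from h import *
np.set_printoptions(precision=2,suppress=True)
s=env.sense(); print(s['clock'],s['tcp_pos'],s['tool_rot'],s['opening'],s['ft_force'])
im=shot('wrist','w8.png')
im=shot('side','s8.png')
im=shot('scene','c8.png')
cv2.imwrite('pics/cr8.png',np.hstack([cv2.resize(cv2.imread('pics/s8.png')[280:400,320:440],(400,400),interpolation=2),cv2.resize(cv2.imread('pics/w8.png')[150:370,210:430],(400,400),interpolation=2)]))
```

```text
11.375 [ 599.52 -206.11   51.52] [ -89.99   -0.01 -104.17] 13.025499179690033 [-1.28  1.32  4.2 ]
```

View pics/cr8.png

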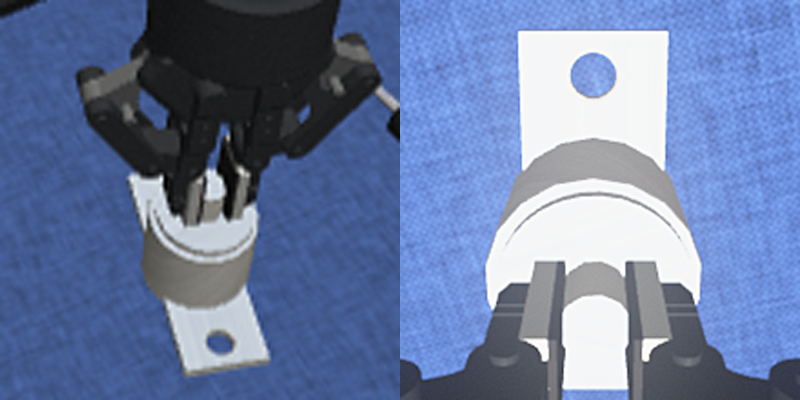

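{"fn": "send_rows", "kwargs": {
  "steps": [
    [[0,-0.4,0,0,0,0,16],[0,0,0,0,0,0,19],[0,0,0,0,0,0,23],[0,0,0,0,0,0,28],[0,0,0,0,0,0,28],[0,-5,0,0,0,0,28],[0,-15,0,0,0,0,40],[0,-15,0,0,0,0,60],[0,0,0,0,0,0,84],[0,0,0,0,0,0,84]]
  ]
}}

```text
clock: 12.78
tcp_pos: [599.4, -206.1, 86.4]
tool_rot: [-90.0, -0.0, -104.2]
ft_force: [-0.1, 0.2, 0.0]
opening: 83.9
```

Run:
```python
from h import *
np.set_printoptions(precision=2,suppress=True)
s=env.sense(); print(s['clock'],s['tcp_pos'],s['tool_rot'],s['opening'],s['ft_force'])
im=shot('wrist','w9.png')
im=shot('side','s9.png')
cv2.imwrite('pics/cr9.png',np.hstack([cv2.resize(cv2.imread('pics/s9.png')[280:400,320:440],(400,400),interpolation=2),cv2.resize(cv2.imread('pics/w9.png')[150:370,210:430],(400,400),interpolation=2)]))
```

```text
12.775 [ 599.43 -206.06   86.44] [ -89.98   -0.01 -104.17] 83.88906473374644 [-0.1   0.19  0.  ]
```

View pics/cr9.png

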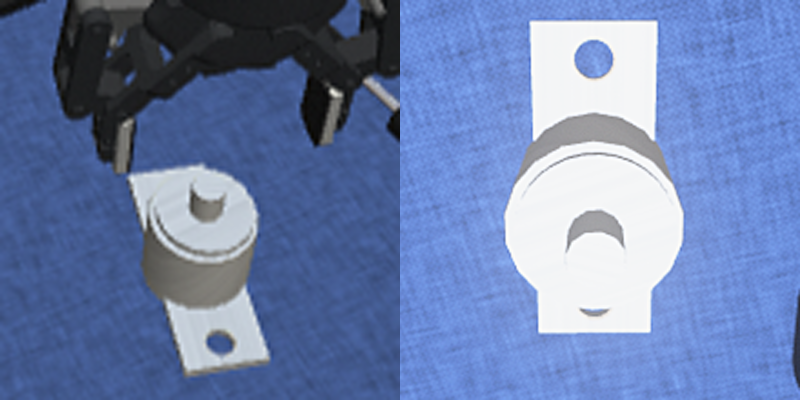

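View pics/w9.png

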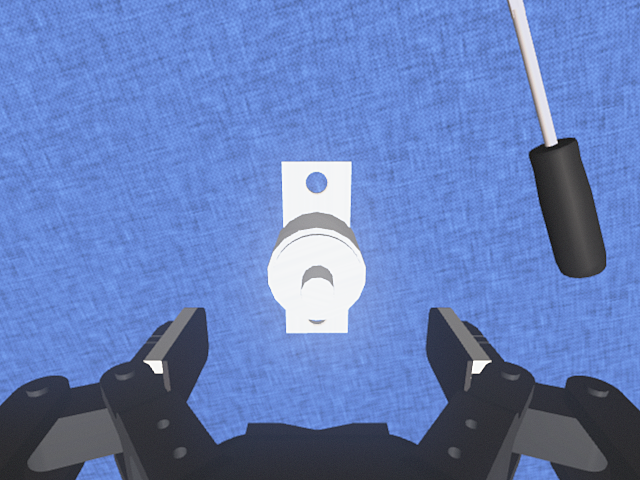

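{"fn": "send_rows", "kwargs": {
  "steps": [
    [[0,-48,0,0,0,0,84],[0,-48,0,0,0,0,84],[0,-48,0,0,0,0,84],[-41,0,-10,0,0,0,84],[-41,0,-10,0,0,0,84],[-41,0,-10,0,0,0,84],[-41,0,-10,0,0,0,84],[-41,0,-10,0,0,0,84],[-41,0,-10,0,0,0,84],[-41,0,-10,0,0,0,84]]
  ]
}}

```text
clock: 14.12
tcp_pos: [601.4, 90.7, 229.5]
tool_rot: [-90.1, -0.0, -104.2]
ft_force: [-0.3, -0.3, 0.3]
opening: 83.6
```

{"fn": "send_rows", "kwargs": {
  "steps": [
    [[-41,0,-10,0,0,0,84],[-41,0,-10,0,0,0,84],[0,0,0,0,0,0,84],[0,0,0,0,0,0,84]]
  ]
}}

```text
clock: 14.62
tcp_pos: [602.2, 173.4, 229.6]
tool_rot: [-90.0, -0.0, -104.1]
ft_force: [-0.5, -0.6, 0.4]
opening: 84.2
```

Run:
```python
from h import *
import json
np.set_printoptions(precision=2,suppress=True)
s=env.sense(); print(s['clock'],s['tcp_pos'],s['tool_rot'],s['opening'],s['ft_force'])
c=env.calibration('wrist'); json.dump({k:np.array(v).tolist() for k,v in c.items()},open('c10.json','w'))
im=shot('wrist','w10.png')
```

```text
14.625 [602.22 173.44 229.55] [ -90.05   -0.05 -104.15] 84.21913845276649 [-0.45 -0.63  0.36]
```

View pics/w10.png

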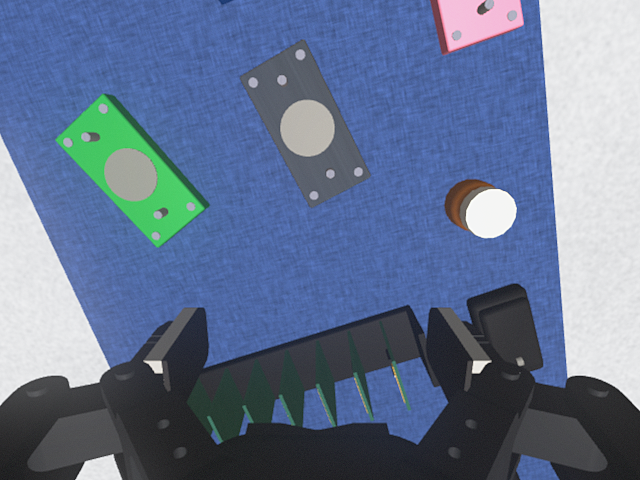

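Run:
```python
from h import *
from m1 import circ
import json
np.set_printoptions(precision=2,suppress=True)
c={k:np.array(v) for k,v in json.load(open('c10.json')).items()}
print(c['eye'])
im=cv2.imread('pics/w10.png'); hsv=cv2.cvtColor(im,cv2.COLOR_BGR2HSV);H,S,V=cv2.split(hsv)
print(hsv[100,300],hsv[128,307],hsv[80,282],hsv[82,253],hsv[200,280])
blk=(S<85)&(V<115)
ct,st,cc=blob(blk,(306,128)); print(st)
P=onz(c,ct[:,0,:],20)[:,:2].astype(np.float32); print(cv2.minAreaRect(P))
M=((S<80)&(V>115)).astype(np.uint8)*255
cts,h=cv2.findContours(M,cv2.RETR_EXTERNAL,cv2.CHAIN_APPROX_NONE)
for k in cts:
    x=k[:,0,:].mean(0)
    if len(k)>10 and 240<x[0]<370 and 40<x[1]<210:
        for z in(20,36):
            if z==36 and len(k)>80: continue
            print(x,len(k),z,circ(onz(c,k[:,0,:],z)))
cr=cv2.resize(im[30:220,225:385],None,fx=3,fy=3,interpolation=cv2.INTER_CUBIC); cv2.imwrite('pics/cr10.png',cr)
# rack base visible edge at z=0..
```

```text
[619.96 243.16 373.14]
[120   8 129] [ 23  12 185] [122  23 191] [118  24 193] [111 132 170]
[ 240   40  131  167 7837]
((611.7171020507812, 247.53759765625), (63.62995147705078, 129.3262481689453), 13.854314804077148)
[313.54 195.04] 26 20 (array([602.55, 188.11]), np.float64(4.11768795907301))
[313.54 195.04] 26 36 (array([603.34, 190.61]), np.float64(3.9311253746323795))
[330.  173.5] 26 20 (array([622.09, 203.73]), np.float64(4.014978725915084))
[330.  173.5] 26 36 (array([621.99, 205.51]), np.float64(3.8330696509943962))
[357.85 171.63] 27 20 (array([647.35, 199.18]), np.float64(4.094423153348399))
[357.85 171.63] 27 36 (array([646.11, 201.17]), np.float64(3.908914641704485))
[307.01 127.56] 158 20 (array([611.67, 247.42]), np.float64(24.182252401538943))
[252.69  81.86] 29 20 (array([575.89, 295.65]), np.float64(4.134655085585986))
[252.69  81.86] 29 36 (array([577.89, 293.27]), np.float64(3.9473237613527363))
[281.46  79.57] 28 20 (array([600.44, 291.36]), np.float64(3.9800072013379193))
[281.46  79.57] 28 36 (array([601.32, 289.17]), np.float64(3.7996826025233057))
[299.84  54.26] 31 20 (array([620.87, 306.62]), np.float64(4.248714439864913))
[299.84  54.26] 31 36 (array([620.83, 303.74]), np.float64(4.056215359306122))
```

View pics/cr10.png

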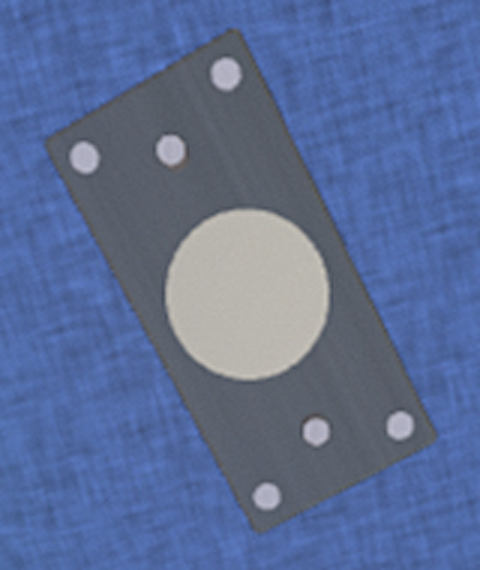

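{"fn": "send_rows", "kwargs": {
  "steps": [
    [[41,0,10,0,0,0,84],[41,0,10,0,0,0,84],[41,0,10,0,0,0,84],[41,0,10,0,0,0,84],[41,0,10,0,0,0,84],[41,0,10,0,0,0,84],[41,0,10,0,0,0,84],[41,0,10,0,0,0,84],[41,0,10,0,0,0,84],[0,20,0,0,0,0,84]]
  ]
}}

```text
clock: 15.92
tcp_pos: [599.5, -211.2, 211.5]
tool_rot: [-89.8, -0.1, -104.5]
ft_force: [0.1, 0.2, -0.7]
opening: 84.1
```

{"fn": "send_rows", "kwargs": {
  "steps": [
    [[0,45,0,0,0,0,84],[0,45,0,0,0,0,84],[0,30,0,0,0,0,84],[0,0,0,0,0,0,84],[0,0,0,0,0,0,84]]
  ]
}}

```text
clock: 16.55
tcp_pos: [599.9, -206.3, 91.2]
tool_rot: [-89.9, -0.0, -104.2]
ft_force: [-0.3, -0.7, 0.6]
opening: 83.9
```

Run:
```python
from h import *
from m1 import circ
np.set_printoptions(precision=2,suppress=True)
t=env.sense(); print(t['clock'],t['tcp_pos'],t['tool_rot'],t['opening'],t['ft_force'])
c=env.calibration('wrist')
im=shot('wrist','w11.png')
H,S,V=cv2.split(cv2.cvtColor(im,cv2.COLOR_RGB2HSV)); M=((S<75)&(V>120)).astype(np.uint8)*255
R=rot(t['tool_rot']); tc=t['tcp_pos']; tf=lambda P:(P-tc)@R
ct,st,cc=blob(M>0,(317,250)); P=ct[:,0,:]; print(st)
g=tf(onz(c,P,6)); 
print('flange tool x range',g[:,0].min(),g[:,0].max())
for s in (-1,1):
    e=g[(s*g[:,0]>38)&(s*g[:,0]<52)]; print(s,'z edges',np.median(e[e[:,2]<-10,2]),np.median(e[e[:,2]>10,2]))
```

```text
16.55 [ 599.88 -206.31   91.25] [ -89.93   -0.02 -104.18] 83.92634013770503 [-0.29 -0.71  0.55]
[  267   160    97   169 12359]
flange tool x range -55.475550527051496 55.12271293323971
-1 z edges -21.011967722454816 19.149896102153622
1 z edges -21.172099422433938 19.287229277981908
```

View pics/w11.png

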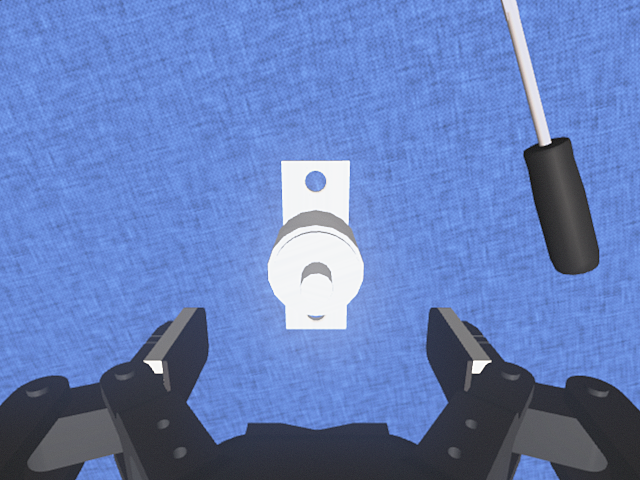

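{"fn": "send_rows", "kwargs": {
  "steps": [
    [[0,10,-1,0,0,0,84],[0,25,0,0,0,0,84],[0,25,0,0,0,0,84],[0,12,0,0,0,0,84],[0,6,0,0,0,0,84],[0,3,0,0,0,0,84],[0,0,0,0,0,0,84],[0,0,0,0,0,0,75]]
  ]
}}

```text
clock: 17.6
tcp_pos: [598.9, -206.0, 9.9]
tool_rot: [-89.9, -0.0, -104.2]
ft_force: [0.3, 0.4, -1.0]
opening: 74.6
```

{"fn": "send_rows", "kwargs": {
  "steps": [
    [[0,0,0,0,0,0,68],[0,0,0,0,0,0,64],[0,0,0,0,0,0,61],[0,0,0,0,0,0,58],[0,0,0,0,0,0,55],[0,0,0,0,0,0,52],[0,0,0,0,0,0,49],[0,0,0,0,0,0,40],[0,0,0,0,0,0,40],[0,0,0,0,0,0,40]]
  ]
}}

```text
clock: 18.85
tcp_pos: [598.7, -205.9, 9.7]
tool_rot: [-90.0, -0.0, -104.2]
ft_force: [-2.5, 0.5, 5.3]
opening: 51.1
```

Run:
```python
from h import *
np.set_printoptions(precision=2,suppress=True)
t=env.sense(); print(t['clock'],t['tcp_pos'],t['tool_rot'],t['opening'],t['ft_force'])
im=shot('wrist','w12.png')
im=shot('side','s12.png')
a=cv2.imread('pics/w12.png')[200:480,160:480];b=cv2.imread('pics/s12.png')[260:400,300:460]
cv2.imwrite('pics/cr12.png',np.hstack([cv2.resize(b,(400,350),interpolation=2),cv2.resize(a,(400,350))]))
```

```text
18.85 [ 598.67 -205.92    9.68] [ -89.97   -0.01 -104.17] 51.09768231910057 [-2.47  0.53  5.29]
```

View pics/cr12.png

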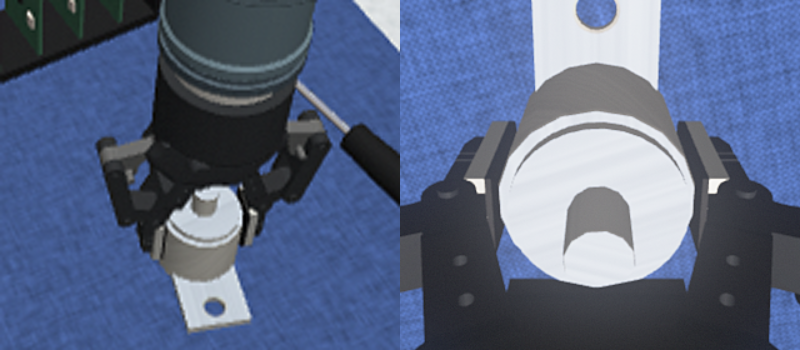

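{"fn": "send_rows", "kwargs": {
  "steps": [
    [[0,-4,0,0,0,0,40],[0,-8,0,0,0,0,40],[0,-15,0,0,0,0,40],[0,-22,0,0,0,0,40],[0,-25,0,0,0,0,40],[0,-25,0,0,0,0,40],[0,-22,0,0,0,0,40],[0,-12,0,0,0,0,40],[0,-6,0,0,0,0,40],[0,0,0,0,0,0,40]]
  ]
}}

```text
clock: 20.2
tcp_pos: [598.4, -205.8, 148.3]
tool_rot: [-90.0, -0.0, -104.2]
ft_force: [-0.7, -0.7, -1.0]
opening: 50.9
```

Run:
```python
from h import *
np.set_printoptions(precision=2,suppress=True)
t=env.sense(); print(t['clock'],t['tcp_pos'],t['tool_rot'],t['opening'],t['ft_force'])
im=shot('wrist','w13.png')
im=shot('side','s13.png')
a=cv2.imread('pics/w13.png')[200:480,160:480];b=cv2.imread('pics/s13.png')[190:400,280:520]
cv2.imwrite('pics/cr13.png',np.hstack([cv2.resize(b,(400,350),interpolation=2),cv2.resize(a,(400,350))]))
```

```text
20.2 [ 598.4  -205.77  148.33] [ -89.99   -0.   -104.17] 50.919794044343305 [-0.72 -0.66 -1.01]
```

View pics/cr13.png

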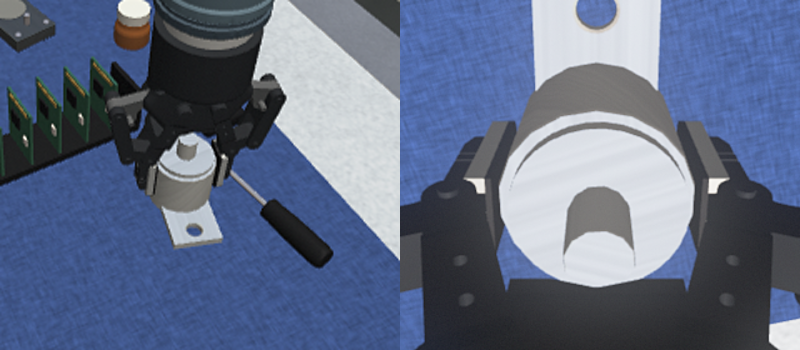

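{"fn": "send_rows", "kwargs": {
  "steps": [
    [[-9.8,0,-2.2,0,0,0,40],[-19.5,0,-4.3,0,0,0,40],[-29.3,0,-6.5,0,0,0,40],[-39,0,-8.7,0,0,0,40],[-39,0,-8.7,0,0,0,40],[-39,0,-8.7,0,0,0,40],[-39,0,-8.7,0,0,0,40],[-39,0,-8.7,0,0,0,40],[-39,0,-8.7,0,0,0,40],[-39,0,-8.7,0,0,0,40]]
  ]
}}

```text
clock: 21.55
tcp_pos: [607.0, 136.6, 148.0]
tool_rot: [-90.0, 0.0, -104.1]
ft_force: [0.6, -0.6, -2.5]
opening: 51.6
```

{"fn": "send_rows", "kwargs": {
  "steps": [
    [[-39,0,-8.7,0,0,0,40],[-29.3,0,-6.5,0,0,0,40],[-19.5,0,-4.3,0,0,0,40],[-15,0,-3,0,0,0,40],[-8,0,-2,0,0,0,40],[0,0,0,0,0,0,40]]
  ]
}}

```text
clock: 22.3
tcp_pos: [611.4, 247.2, 148.1]
tool_rot: [-90.0, -0.0, -104.2]
ft_force: [-0.4, 1.1, -2.8]
opening: 51.4
```

{"fn": "send_rows", "kwargs": {
  "steps": [
    [[0,0,0,0,-3,0,40],[0,0,0,0,-5,0,40],[0,0,0,0,-6,0,40],[0,0,0,0,-6,0,40],[0,0,0,0,-5,0,40],[0,0,0,0,-3,0,40],[0,0,0,0,0,0,40],[0,0,0,0,0,0,40]]
  ]
}}

```text
clock: 23.3
tcp_pos: [611.5, 246.6, 148.2]
tool_rot: [-90.0, -0.0, -76.3]
ft_force: [-0.2, -0.5, -2.7]
opening: 51.5
```

Run:
```python
from h import *
np.set_printoptions(precision=2,suppress=True)
t=env.sense(); print(t['clock'],t['tcp_pos'],t['tool_rot'],t['opening'],t['ft_force'])
im=shot('wrist','w14.png')
im=shot('side','s14.png')
im=shot('scene','c14.png')
a=cv2.imread('pics/w14.png');b=cv2.imread('pics/s14.png')[80:290,160:400];d=cv2.imread('pics/c14.png')[130:290,320:500]
cv2.imwrite('pics/cr14.png',np.hstack([cv2.resize(b,(400,350),interpolation=2),cv2.resize(d,(400,350),interpolation=2)]))
```

```text
23.3 [611.5  246.56 148.18] [-90.01  -0.01 -76.28] 51.48356053613195 [-0.25 -0.46 -2.67]
```

View pics/w14.png

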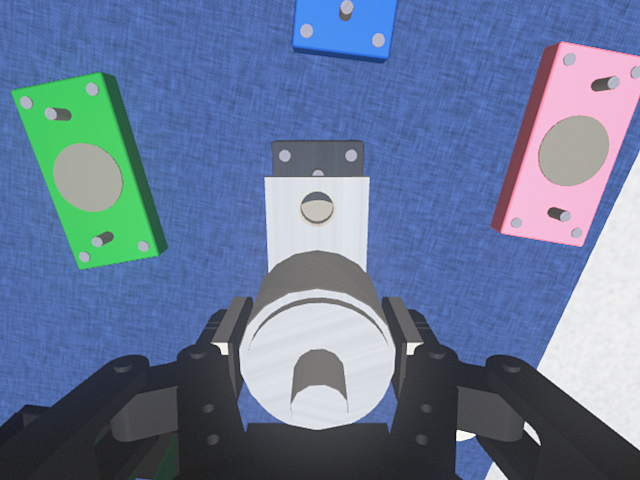

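View pics/cr14.png

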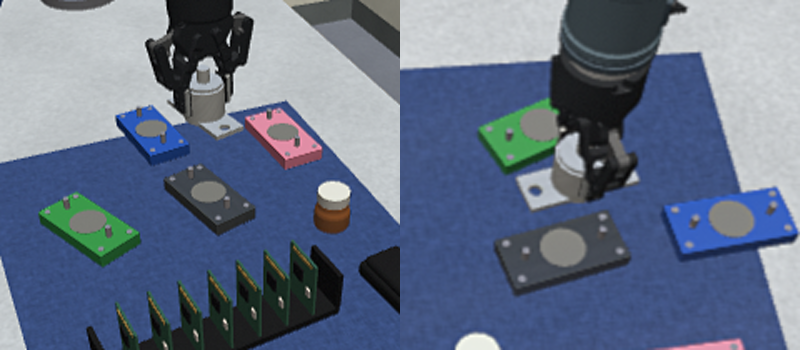

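{"fn": "send_rows", "kwargs": {
  "steps": [
    [[-0.5,6,0,0,0,0,40],[0,14,0,0,0,0,40],[0,20,0,0,0,0,40],[0,16,0,0,0,0,40],[0,10,0,0,0,0,40],[0,6,0,0,0,0,40],[0,3,0,0,0,0,40],[0,0,0,0,0,0,40],[0,0,0,0,0,0,40]]
  ]
}}

```text
clock: 24.58
tcp_pos: [611.7, 247.8, 73.9]
tool_rot: [-89.9, -0.0, -76.2]
ft_force: [0.1, 0.7, -2.4]
opening: 51.4
```

Run:
```python
from h import *
np.set_printoptions(precision=2,suppress=True)
t=env.sense(); print(t['clock'],t['tcp_pos'],t['tool_rot'],t['opening'],t['ft_force'])
im=shot('wrist','w15.png')
im=shot('side','s15.png')
im=shot('scene','c15.png')
a=cv2.imread('pics/w15.png')[100:380,160:480];b=cv2.imread('pics/s15.png')[120:250,210:370];d=cv2.imread('pics/c15.png')[190:290,340:450]
cv2.imwrite('pics/cr15.png',np.hstack([cv2.resize(b,(400,350),interpolation=2),cv2.resize(a,(400,350),interpolation=2)]))
cv2.imwrite('pics/cr15b.png',cv2.resize(d,(500,450),interpolation=2))
```

```text
24.575 [611.69 247.82  73.88] [-89.93  -0.   -76.17] 51.375932567588094 [ 0.12  0.65 -2.45]
```

View pics/cr15.png

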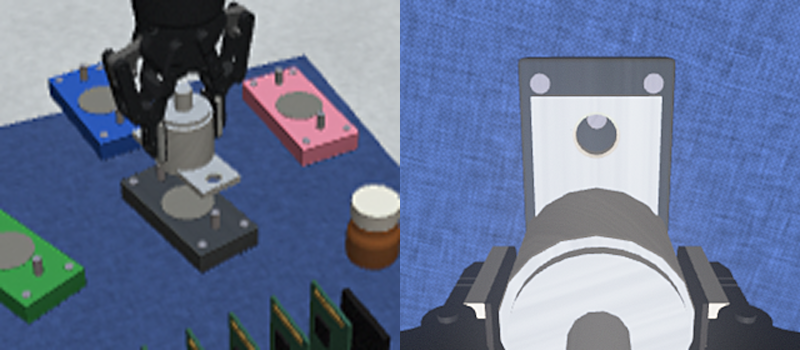

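View pics/cr15b.png

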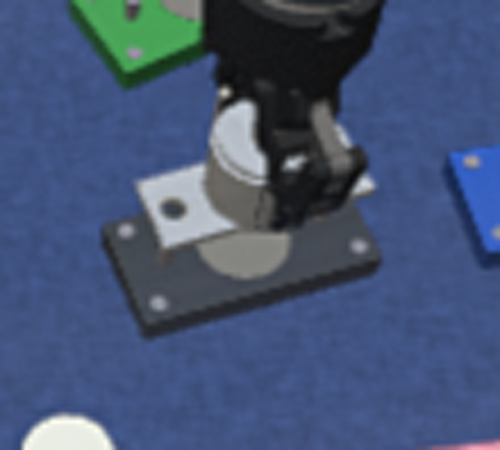

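{"fn": "send_rows", "kwargs": {
  "steps": [
    [[0,4,0,0,0,0,40],[0,6,0,0,0,0,40],[0,4,0,0,0,0,40],[0,2,0,0,0,0,40],[0,0,0,0,0,0,40],[0,0,0,0,0,0,40]]
  ]
}}

```text
clock: 25.48
tcp_pos: [611.4, 247.8, 57.4]
tool_rot: [-90.0, -0.0, -76.2]
ft_force: [0.9, -0.7, -1.7]
opening: 51.4
```

Run:
```python
from h import *
from m1 import circ
np.set_printoptions(precision=2,suppress=True)
t=env.sense(); c=env.calibration('wrist'); print(t['clock'],t['tcp_pos'],t['tool_rot'],t['opening'],t['ft_force'])
im=shot('wrist','w16.png')
im2=shot('side','s16.png')
a=cv2.imread('pics/w16.png')[100:380,160:480];b=cv2.imread('pics/s16.png')[120:250,210:370]
cv2.imwrite('pics/cr16.png',np.hstack([cv2.resize(b,(400,350),interpolation=2),cv2.resize(a,(400,350),interpolation=2)]))
H,S,V=cv2.split(cv2.cvtColor(im,cv2.COLOR_RGB2HSV)); M=((V>150)&(S<75)).astype(np.uint8)*255
cts,h=cv2.findContours(M,cv2.RETR_CCOMP,cv2.CHAIN_APPROX_NONE)
zb=t['tcp_pos'][2]-9.7
for i,k in enumerate(cts):
    x=k[:,0,:].mean(0)
    if len(k)>18 and 250<x[0]<400 and 100<x[1]<330:
        print(len(k),h[0][i][3],x,'holez',circ(onz(c,k[:,0,:],zb+6)),'pin36',circ(onz(c,k[:,0,:],36)))
print('pred pin px',proj(c,[[601.3,289.2,36],[611.65,247.35,36]]))
```

```text
25.475 [611.4  247.75  57.36] [-89.98  -0.   -76.17] 51.39192123485835 [ 0.89 -0.65 -1.69]
259 7 [320.59 309.62] holez (array([618.29, 221.88]), np.float64(30.52564154711967)) pin36 (array([621.2 , 210.42]), np.float64(34.18501669863021))
486 -1 [316.82 210.32] holez (array([601.76, 285.98]), np.float64(22.736781192558297)) pin36 (array([602.69, 282.21]), np.float64(25.462437653963942))
142 17 [317.11 204.92] holez (array([600.8 , 289.37]), np.float64(5.836391587350649)) pin36 (array([601.61, 286.  ]), np.float64(6.536050800608441))
pred pin px [[317.69 200.58]
 [317.79 291.45]]
```

View pics/cr16.png

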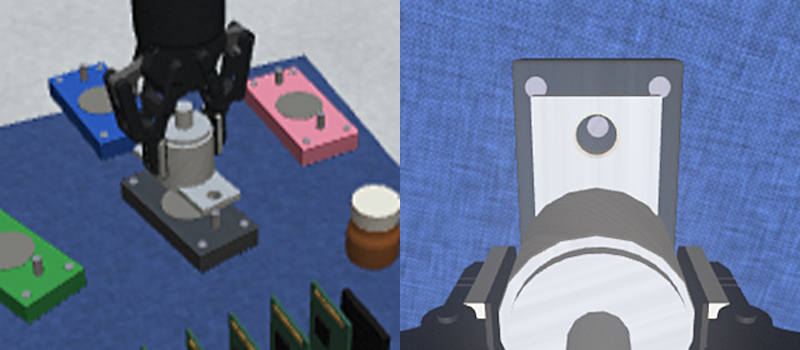

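{"fn": "send_rows", "kwargs": {
  "steps": [
    [[0,0,0,0,0,0,40],[0,0,0,0,0,0,40],[0,0,0,0,0,0,40],[0,0,0,0,0,0,40]]
  ]
}}

```text
clock: 26.08
tcp_pos: [611.2, 247.7, 57.2]
tool_rot: [-90.0, -0.0, -76.2]
ft_force: [0.2, 0.4, -3.3]
opening: 51.4
```

Run:
```python
from h import *
t=env.sense(); print(t['clock'],t['tcp_pos'],t['tool_rot'],t['opening'],t['ft_force'],abs(t['dq']).max())
print(env.job_done())
```

```text
26.075 [611.23231415 247.71990241  57.19853357] [-8.99997954e+01 -9.23689465e-04 -7.61705503e+01] 51.44537643679631 [ 0.20740758  0.35565071 -3.25245684] 0.11560716471631187
the job is handed in; nothing more can be done
None
```

I seated the lid on the can and let go, then gripped the can by its wall and carried it over the rack. I handed the job in at about 26 s with the can held over the dark pin fixture.

**Lid:** contact came at the predicted seat height, at about 4 N. After release it looked level and centred. In later pictures it looked unchanged during the carry, apart from a small gap on one side within the 2 mm play.

**Final position:**
- The visible flange hole measured about 0.5 mm from its pin. The can's centre should be within about 1 mm of the fixture's centre.
- The flange lines up with the pins to about 0.2°. The tool reads level to within 0.1°.
- The can's underside is about 11.5 mm above the pin tips. I worked this out from the tool height when I gripped the can. The hole stayed at the same place in the wrist picture, so the can had not slipped.

**Still and clear:** the joints were nearly still (at most 0.12°/s). The last force reading of −3.3 N matches the weight of can and lid. Earlier readings in the carry varied by 1–2 N.

**Not checked:** the second pin and hole were hidden under the can, so I inferred their alignment from the measured spacing and angle. None of the checks that I made failed or disagreed.

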